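# Mount the microscope side lamp on its ball stand and latch it

### The arm

A 6-joint arm with a two-finger parallel gripper is mounted at the origin on the work surface. World frame = base frame: x ahead of the robot, y to its left, z up, the work surface at z = 0. Lengths are in m, angles in rad, forces in N, time in s.
With the tool pointing down it reaches from about 0.375 to 0.9 m from the base axis. Payload 3.1 kg.
Tool frame: the origin (TCP) lies at the very end of the fingers, on their centre line; the grasp point (between the pads) lies 19 mm behind it (manip.grasp_offset is the distance from the TCP to the grasp point, in m); y points along the fingers, z is the direction in which the jaws open and shut, and the axes are right-handed (so a half turn about y gives the same grasp; the last joint's range is limited). The gripper opens to 85 mm and grips with 20 to 120 N. Pads are 22 mm wide; open, the fingers measure 114 mm over their backs; the gripper's body (76 mm by 85 mm) begins 54 mm behind the grasp point. The pads swing forward as they close: fully open they stand 13 mm farther back than shut.
Start: joints at [-1.464, 0.527, 1.433, -0, 1.181, -0.178], TCP at [0.176, -0.6, 0.231] pointing down, gripper open.
Joint ranges: [-3.08, 3.08], [-0.75, 2.2], [0.22, 2.44], [-1.43, 4.57], [0, 2.65], [-2.85, 2.85]. Speed limits (rad/s): [2.79, 2.79, 3.14, 3.14, 3.14, 3.14].

### API

Orientations are given as a unit quaternion [x, y, z, w].
In Python, from station import manip gives the robot as it stands.
- The arm moves only by the tool apply_moves, never from a script. Its argument "motion" is a list of rows, each a list of 5 numbers: the finger opening in mm, from 0 to 85.4, then the shift along the tool's x, y, z in units of 30 mm (1.0 is 30 mm), then the turn about the tool's y in units of 10 degrees (1.0 is 10 degrees). In form: [[fingers, x, y, z, twist], ...]. A call has 1 to 12 rows; each row is the pose to reach, as a shift and turn from the pose commanded when the call began, along the tool's axes at that moment; what a row does not reach only later rows make up. A row lasts 1/8 s, in which the tool goes at most 62.5 mm and 10.7 degrees, less where a joint would pass 70% of its speed; a pose out of reach is approached as far as the arm can. A call with a gripper value outside its range is refused whole. The fingers move at their own pace and stop on an object; "squeeze" is the grip in N (left out, the last holds). Time passes only in rows, so rows that repeat a pose let the fingers close. It gives the time, the measured TCP pose, the force and the opening at its end, in the units of the state.
- manip.sense(): the state, without advancing time (a new reading comes with each control period).
- manip.snapshot(name): name is "side" or "top" or "wrist"; returns the picture (400x640x3 uint8, red, green, blue); there is no depth.
- manip.get_calibration(name): a dict with "intrinsics" (3x3 intrinsics, pixels), "dist_coeffs" ([k1, k2, p1, p2, k3] as OpenCV has them; the pictures are not rectified), "extrinsics" (4x4, takes a point from camera to world coordinates). Camera axes: x right, y up, looking along -z (the intrinsics and any distortion apply to the point x, -y, -z); pixel columns grow to the right and rows downward; lengths in m; the calibration is good to about 2 mm. A picture is of the moment at which its call begins: read the wrist's pose just before it. get_calibration takes no time and is no camera call; for the wrist camera it gives the pose at the moment of the call.
- manip.sign_off(): hands the job in, once; it reports no verdict.
The state is a dict: "t": time; "q": joint angles; "qd": joint speeds; "tau": joint torques, N m; "tcp_pos": TCP position; "tool_rot": TCP orientation; "force": force on the tool from outside, world axes, zero at the start; "ft_torque": the same for the moment, N m; "finger_gap": opening from 0.0 (shut) to 1.0 (fully open).
Only numpy, scipy, OpenCV 4.12 (cv2) and the standard library are available. Lean on these libraries where they do the work, as an engineer would, in place of code of your own. Each camera call takes 0.05 s, during which the arm holds its last target.

### The job

Take the finned side lamp by its carrying handle and lower its socket, never dropping it, onto the ball of the sprung stand, lens pointing out over the stand's long foot, and push it down past its spring catches until the socket's rim is fully home on the collar. Then press the latch lever down to its stop and let go, without ever pushing the soft damper under the ball to its bottom and without disturbing the other things on the bench.

Things in the scene. Friction and masses are not known exactly. Their poses are not given: they have to be found in the camera images.
- head: loose lamp head, 0.5 to 0.75 kg, standing on its socket. Origin: centre of the socket's lower rim; x forward (lens), z up. Aluminium socket, 53 mm across, z 0 to 46, open below: bore 33 mm, two sprung plungers at +-y inside, slot at -x for the jaw. Above it the blue finned lamp house, x -14 to 64, y +-28, z 46 to 84, with a black lens barrel to x = 87. Handle on top, latch lever at -x
- handle (a point): middle of the carrying handle's bar, at head (12, 0, 112) mm. The bar runs along head x, 66 mm long, 14 mm wide (y), 12 mm high; 46 mm of it is free between its two feet, with 22 mm of free height under it above the lamp house
- socket (a point): point inside the socket at head (0, 0, 21) mm, axes as the head: coincides with ball when the head is fully home
- lens (a point): centre of the lens's front, at head (87, 0, 65) mm
- lever (a joint): latch lever angle, rad: 0 to 0.1 raised, open; 0.65 down on its stop, latched (0.60 will do). It turns on a pin at head (-28, 0, 29) mm along head y and lies towards -x; its jaw swings under the ball. Stiff (4 to 9 N at the pad), stays where it is left. If it is put down before the head is home, the jaw is in the ball's way
- pad (a point): middle of the top of the lever's black thumb pad, 22 mm by 24 mm, 37 mm out from the pin; the pad slopes up and outwards by 0.45 rad when the lever is open and down and outwards by 0.2 rad when latched, then at head (-66, 0, 28) mm
- stand: ball stand, fixed to the bench. Origin: on the post's axis at bench level. Grey foot 140 x 84 x 14 mm, from x = -45 to +95: stand x points along its long part, towards the microscope. On it a black rubber bellows (damper), a steel post with a collar 55 mm across, its top 85 mm above the bench, and a 30 mm ball whose top is 36 mm above the collar
- ball (a point): centre of the ball, 21 mm above the collar, 106 mm above the bench unloaded; sinks with the damper. Home: the socket's rim flat on the collar. From 14 mm above home the plungers ride on the ball: 13 to 17 N on the ball (more than the head's weight) push them over its widest part, then it goes easier down to the collar. A push of 20 to 23 N seats it surely
- post (a joint): sink of the damper, m: 0 unloaded; soft, springy, about 1 mm for each 1.5 N on the ball, so ball, head and lever yield under every push; bottoms at 0.018 (about 27 N), and must never be pushed beyond 0.0172
- objective: bystander: steel microscope objective, 33 mm thick, 58 mm high, origin under its centre; must not be moved by 30 mm
- oil: bystander: small amber bottle, 30 mm thick, 62 mm high, origin under its centre; must not be moved by 30 mm
- filter: bystander: aluminium filter ring, 38 mm across, 12 mm high, origin under its centre; must not be moved by 30 mm
- dish: bystander: clear culture dish, 57 mm across, 16 mm high, between lamp and stand, origin under its centre; must not be moved by 30 mm
- slide_box: bystander: white slide box, 86 x 98 x 36 mm, origin under its centre; must not be moved by 30 mm
- driver: bystander: screwdriver 150 mm long lying on the bench; must not be moved by 30 mm

How it is judged:
By the outcome, as a careful person would: the job done as asked, in the order asked, and still so for the second after the job is handed in, with the robot touching nothing.
It also fails if it takes over 51 s, if anything falls off the work surface, if the arm or the gripper's body presses on something with over 40 N, if the wrist force passes 120 N, or if a joint passes its speed limit or range.

## Working session

There is one attempt and no reset: what is moved stays moved. The work goes in short steps, Python scripts to look and compute and a tool call to move; the robot and the scene stay as the last step left them, time stands still between calls to the robot, and variables do not carry over. Pictures are saved under pics/ and viewed, and the job is handed in when it is done.

Besides the shell and the picture viewer there is one more tool, called after "Request:" as name(argument=value, ...) on one line, values as JSON. apply_moves: Moves the arm, as the interface text tells. Its arguments: {"type":"object","properties":{"motion":{"type":"array"},"squeeze":{"type":"number"}},"required":["motion"]}

```bash
ls; mkdir -p pics; python3 - <<'E'
from station import manip
import cv2,numpy as np
np.set_printoptions(precision=4,suppress=True)
s=manip.sense();print(s)
for n in ["side","top","wrist"]:
    c=manip.get_calibration(n);print(n,np.array(c["intrinsics"]),c["dist_coeffs"],np.array(c["extrinsics"]))
    cv2.imwrite(f"pics/{n}0.png",manip.snapshot(n)[:,:,::-1])
print(manip.grasp_offset)
E
```

```text
pics
{'t': 0.0, 'q': array([-1.4645,  0.5285,  1.4339,  0.    ,  1.1814, -0.1785]), 'qd': array([ 0.0015, -0.0003,  0.0001,  0.001 ,  0.0001, -0.0002]), 'tau': array([ -0.0005, -44.2357, -17.8024,  -0.0002,   0.0084,   0.    ]), 'tcp_pos': array([ 0.1756, -0.5991,  0.2303]), 'tool_rot': array([-0.1003,  0.7007, -0.6992,  0.1004]), 'force': array([ 0.6373, -0.252 ,  0.7624]), 'ft_torque': array([ 0.0628, -0.0474,  0.0106]), 'finger_gap': 0.9973090022431296}
side [[462.7234   0.     311.6388]
 [  0.     462.7234 198.8545]
 [  0.       0.       1.    ]] [0.0174 0.     0.     0.     0.    ] [[-0.9267  0.227  -0.2993  0.3215]
 [-0.3757 -0.5624  0.7366  0.5945]
 [-0.0011  0.7951  0.6065  0.6639]
 [ 0.      0.      0.      1.    ]]
top [[439.0176   0.     328.284 ]
 [  0.     439.0176 198.1963]
 [  0.       0.       1.    ]] [-0.083  0.     0.     0.     0.   ] [[ 0.026   0.9917 -0.1258  0.4603]
 [-0.9996  0.0242 -0.0164 -0.0684]
 [-0.0132  0.1262  0.9919  0.9837]
 [ 0.      0.      0.      1.    ]]
wrist [[311.848    0.     317.2501]
 [  0.     311.848  203.4062]
 [  0.       0.       1.    ]] [-0.004  0.     0.     0.     0.   ] [[ 0.2805  0.9145  0.2915  0.2496]
 [-0.9599  0.2681  0.0825 -0.5773]
 [-0.0027 -0.303   0.953   0.3729]
 [ 0.      0.      0.      1.    ]]
0.0187
```

View pics/top0.png

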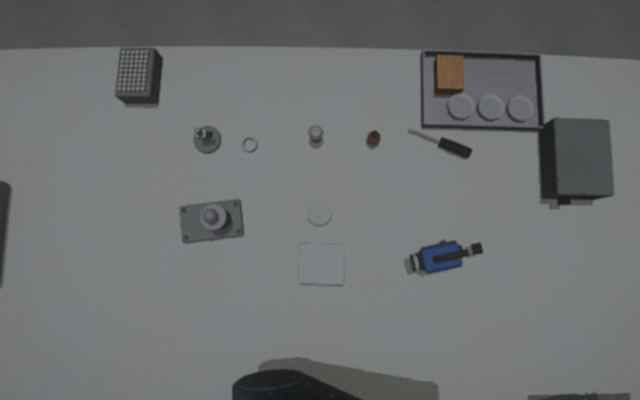

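View pics/side0.png

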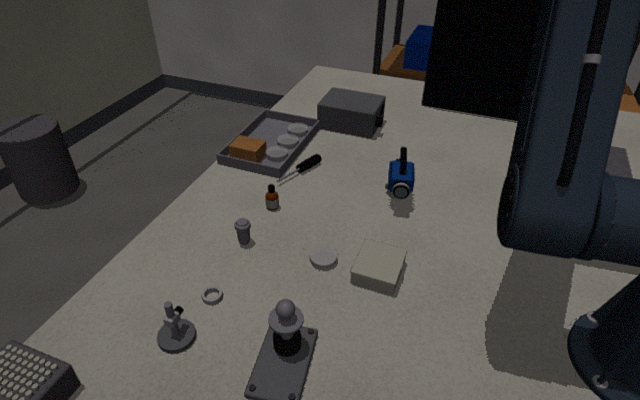

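View pics/wrist0.png

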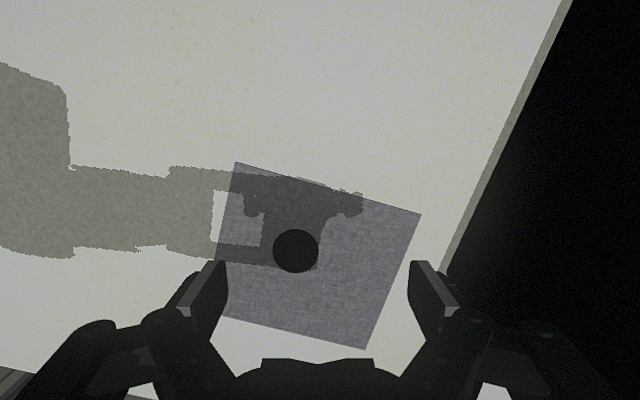

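```bash
python3 - <<'E'
import cv2,numpy as np
t=cv2.imread("pics/top0.png");s=cv2.imread("pics/side0.png")
def cr(im,x0,y0,x1,y1,k):return cv2.resize(im[y0:y1,x0:x1],None,fx=k,fy=k,interpolation=cv2.INTER_CUBIC)
a=cr(t,395,225,495,285,4);b=cr(t,170,190,270,250,4);c=cr(s,370,140,440,210,4);d=cr(s,240,290,325,400,3)
im=np.zeros((560,800,3),np.uint8)
im[:240,:400]=a;im[:240,400:]=b;im[240:520,:280]=c;im[240:240+320,400:655]=d[:320]
cv2.imwrite("pics/z.png",np.clip(im*1.5,0,255).astype(np.uint8))
E
```

```text
(no output)
```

View pics/z.png

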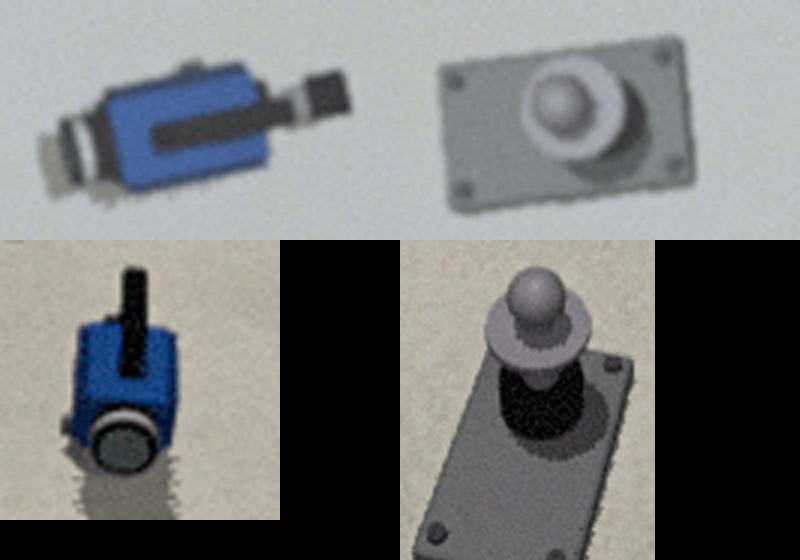

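```bash
cat > h.py <<'E'
from station import manip
import cv2,numpy as np
from scipy.spatial.transform import Rotation as R
np.set_printoptions(precision=4,suppress=True)
F=np.diag([1,-1,-1.])
def cal(n):
    c=manip.get_calibration(n);return np.array(c["intrinsics"]),np.array(c["dist_coeffs"]),np.array(c["extrinsics"])
def rays(n,px,c=None):
    K,D,E=c or cal(n);u=cv2.undistortPoints(np.array(px,float).reshape(-1,1,2),K,D).reshape(-1,2)
    d=np.c_[u,np.ones(len(u))]@F@E[:3,:3].T
    return E[:3,3],d
def onz(n,px,z,c=None):
    o,d=rays(n,px,c);return o+d*((z-o[2])/d[:,2])[:,None]
def proj(n,P,c=None):
    K,D,E=c or cal(n);p=(np.array(P,float).reshape(-1,3)-E[:3,3])@E[:3,:3]@F
    return cv2.projectPoints(p,np.zeros(3),np.zeros(3),K,D)[0].reshape(-1,2)
def tri(n1,p1,n2,p2,c1=None,c2=None):
    A=np.zeros((3,3));b=np.zeros(3)
    for n,p,c in((n1,p1,c1),(n2,p2,c2)):
        o,d=rays(n,[p],c);d=d[0]/np.linalg.norm(d);M=np.eye(3)-np.outer(d,d);A+=M;b+=M@o
    return np.linalg.solve(A,b)
E
python3 - <<'E'
from h import *
s=manip.sense();print(R.from_quat(s["tool_rot"]).as_matrix())
t=cv2.imread("pics/top0.png").astype(int);sd=cv2.imread("pics/side0.png").astype(int)
def big(m):
    n,l,st,c=cv2.connectedComponentsWithStats(m.astype(np.uint8));i=1+np.argmax(st[1:,4]);return l==i,st[i],c[i]
def rect(m):
    p=np.argwhere(m)[:,::-1].astype(np.float32);return cv2.minAreaRect(p)
# bar: dark, in blue region
roi=np.zeros(t.shape[:2],bool);roi[235:280,400:490]=1
dark=(t.max(2)<65)&roi
n,l,st,c=cv2.connectedComponentsWithStats(dark.astype(np.uint8));print(st,c)
for i in range(1,n):
    if st[i,4]>20: print(i,rect(l==i), cv2.boxPoints(rect(l==i)))
blue=(t[:,:,0]>t[:,:,2]+40)&roi
r=rect(big(blue)[0]);print("blue",r)
# foot
roi=np.zeros(t.shape[:2],bool);roi[185:255,165:260]=1
m,st,c=big((t.max(2)<135)&roi);r=rect(m);print("foot",r,st)
P=onz("top",cv2.boxPoints(r),0.014);print(P, P.mean(0))
E
```

```text
[[-0.9597 -0.0002  0.2809]
 [-0.2809  0.0017 -0.9597]
 [-0.0003 -1.     -0.0017]]
[[     0      0    640    400 255510]
 [   441    242      3      2      4]
 [   472    243     10     12     92]
 [   440    244      1      1      1]
 [   433    246     36     17    249]
 [   422    248      2      2      3]
 [   416    251      9     20     92]
 [   410    255      6     16     49]] [[319.2579 199.3921]
 [442.     242.25  ]
 [476.4022 248.4674]
 [440.     244.    ]
 [450.6145 255.5542]
 [422.3333 248.3333]
 [420.663  260.6739]
 [412.2857 262.9796]]
2 ((476.3529968261719, 248.4118194580078), (9.701424598693848, 9.216353416442871), 75.96376037597656) [[470.7059 244.8236]
 [479.6471 242.5883]
 [482.0001 252.0001]
 [473.0589 254.2354]]
4 ((449.9500732421875, 254.85000610351562), (11.067971229553223, 35.41750717163086), 71.56504821777344) [[431.4001 255.2   ]
 [465.0001 244.    ]
 [468.5001 254.5   ]
 [434.9001 265.7   ]]
6 ((420.2926330566406, 260.8658447265625), (19.416362762451172, 5.517600059509277), 77.90524291992188) [[415.5609 251.9512]
 [420.9561 250.7951]
 [425.0244 269.7805]
 [419.6292 270.9366]]
7 ((412.0588684082031, 262.7353210449219), (15.522278785705566, 3.1529629230499268), 75.96376037597656) [[408.6471 255.5883]
 [411.7059 254.8235]
 [415.4706 269.8824]
 [412.4118 270.6471]]
blue ((441.6170654296875, 256.54632568359375), (22.279926300048828, 36.03900909423828), 77.90524291992188)
foot ((211.99996948242188, 219.49996948242188), (93.99998474121094, 68.99998474121094), -0.0) [ 165  185   95   70 6649]
[[0.449  0.3086 0.014 ]
 [0.6045 0.3196 0.014 ]
 [0.6094 0.1039 0.014 ]
 [0.4557 0.0971 0.014 ]] [0.5296 0.2073 0.014 ]
```

```bash
python3 - <<'E'
from h import *
t=cv2.imread("pics/top0.png").astype(int);sd=cv2.imread("pics/side0.png").astype(int)
print(t[205,170:260:4].max(1), t[218,170:260:4].max(1))
def big(m):
    n,l,st,c=cv2.connectedComponentsWithStats(m.astype(np.uint8));i=1+np.argmax(st[1:,4]);return l==i,st[i],c[i]
def rect(m): return cv2.minAreaRect(np.argwhere(m)[:,::-1].astype(np.float32))
roi=np.zeros(t.shape[:2],bool);roi[190:250,172:255]=1
for th in (100,110,118):
    m,st,c=big((t.max(2)<th)&roi);r=rect(m);P=onz("top",cv2.boxPoints(r),0.014);print(th,st,r[1:]);print(P,P.mean(0),np.linalg.norm(P-np.roll(P,1,0),axis=1))
# collar/ball circles, top & side
g=cv2.cvtColor(cv2.imread("pics/side0.png"),cv2.COLOR_BGR2GRAY)
print(g[290:350:3,286])
# predicted geometry hypothesis: pixel for ball from manual
b=tri("top",(170+162/4,190+104/4),"side",(240+137/3,290+56/3));print("ball",b)
# yaw of head: blue top face z .084 centre; bar pts
pad=onz("top",[[476.4,248.5]],.050)[0];lens=onz("top",[[411.8,263]],.065)[0];print(pad,lens,np.linalg.norm((pad-lens)[:2]),np.arctan2(*(lens-pad)[[1,0]]))
e=onz("top",[[433,259.5],[462,251.5]],.118);print("bar",e)
# side view bar ends (crop x 370+u/4)
print(tri("top",(433,259.5),"side",(370+130/4,140+(370-240)/4)))
E
```

```text
[126 128 128 115 102  95  89  84  90  97 109 115 104  90  90  90  76  86
 123 128 127 126 128] [128 127 127  90  89  91  89  90 103  97  96  72  82 116  70  46  90  90
  92 130 128 131 130]
100 [ 180  199   64   45 1828] ((37.954627990722656, 63.0096435546875), 82.87498474121094)
[[0.5569 0.2867 0.014 ]
 [0.5782 0.145  0.014 ]
 [0.4944 0.1303 0.014 ]
 [0.4728 0.2704 0.014 ]] [0.5256 0.2081 0.014 ] [0.0857 0.1433 0.0851 0.1417]
110 [ 179  199   65   45 2217] ((38.444190979003906, 63.98098373413086), 83.1572265625)
[[0.5577 0.2882 0.014 ]
 [0.5785 0.1442 0.014 ]
 [0.4936 0.1297 0.014 ]
 [0.4724 0.2721 0.014 ]] [0.5255 0.2085 0.014 ] [0.0868 0.1456 0.0862 0.1439]
118 [ 179  198   66   47 2496] ((39.87531280517578, 64.42514038085938), 83.04703521728516)
[[0.5592 0.289  0.014 ]
 [0.5805 0.1439 0.014 ]
 [0.4924 0.1287 0.014 ]
 [0.4708 0.272  0.014 ]] [0.5258 0.2084 0.014 ] [0.09   0.1466 0.0894 0.1449]
[114 116 116  85  85  94  88  72  57  42  38  50  56  85  80  43  42   9
   1  14]
ball [0.5303 0.1844 0.1041]
[ 0.4786 -0.3707  0.05  ] [ 0.4455 -0.23    0.065 ] 0.14446955365610212 1.8019471755091148
bar [[ 0.4541 -0.2624  0.118 ]
 [ 0.4709 -0.3199  0.118 ]]
[ 0.4545 -0.2688  0.0885]
```

```bash
cat >> h.py <<'E'
def move(target,yawz=None,s=None):
    """needed shift/twist units from measured tcp to target pos, tool-z world yaw (rad)"""
    s=s or manip.sense();M=R.from_quat(s["tool_rot"]).as_matrix()
    d=M.T@(np.array(target)-s["tcp_pos"])/.03
    tw=0
    if yawz is not None:
        a=np.arctan2(M[1,2],M[0,2]);tw=-((yawz-a+np.pi)%(2*np.pi)-np.pi)*18/np.pi
    print("t",round(s["t"],2),"tcp",s["tcp_pos"],"F",s["force"],"gap",round(s["finger_gap"]*85.4,1),"MOVE",d,"twist",tw)
E
python3 - <<'E'
from h import *
move([.462,-.300,.215],1.802-np.pi/2)
E
```

```text
t 0.15 tcp [ 0.1756 -0.5993  0.2305] F [-0.4344 -0.0688 -0.7663] gap 85.1 MOVE [-11.965    0.5337  -6.891 ] twist -8.693212211133247
```

Request:
apply_moves(motion=[[85, -1.2, 0, -0.7, -0.9], [85, -2.7, 0, -1.5, -1.9], [85, -4.2, 0, -2.4, -2.9], [85, -5.7, 0, -3.3, -3.9], [85, -7.2, 0, -4.1, -4.9], [85, -8.7, 0.1, -5, -5.9], [85, -10.2, 0.3, -5.9, -6.9], [85, -11.3, 0.5, -6.5, -7.9], [85, -12, 0.5, -6.9, -8.7], [85, -12, 0.5, -6.9, -8.7], [85, -12, 0.5, -6.9, -8.7]], squeeze=20)

```text
t: 1.52
tcp_pos: [0.4626, -0.3004, 0.2162]
tool_rot: [0.554, -0.439, 0.439, -0.554]
force: [-0.2, -0.0, -0.1]
finger_gap: 0.996
```

```bash
python3 - <<'E'
from h import *
move([.462,-.300,.215],1.802-np.pi/2)
w=cal("wrist");im=manip.snapshot("wrist");cv2.imwrite("pics/w1.png",im[:,:,::-1])
np.savez("w1.npz",K=w[0],D=w[1],E=w[2])
d=np.array([np.cos(1.802),np.sin(1.802)])
E
```

```text
t 1.52 tcp [ 0.4626 -0.3004  0.2162] F [-0.1919 -0.0017 -0.0566] gap 85.0 MOVE [-0.0168  0.0413 -0.0166] twist -0.0013757832223805747
```

View pics/w1.png

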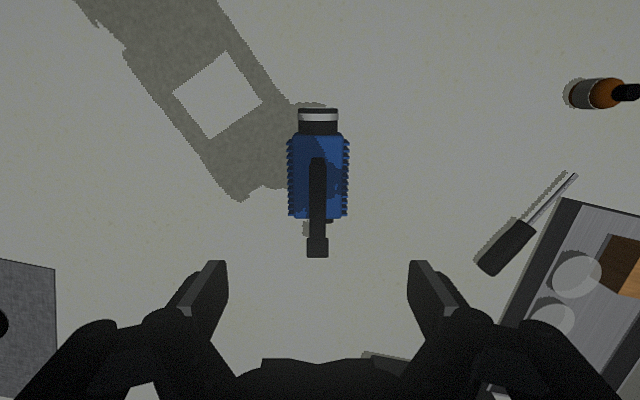

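```bash
python3 - <<'E'
from h import *
z=np.load("w1.npz");c=(z["K"],z["D"],z["E"])
im=cv2.imread("pics/w1.png").astype(int)
print(onz("wrist",[[317,158]],.118,c), onz("wrist",[[318,108]],.065,c),onz("wrist",[[317,247]],.051,c))
for r in range(160,260,6):
    row=im[r].max(1);k=[x for x in range(295,345) if im[r,x].max()<45];print(r,k[:1],k[-1:],len(k))
cv2.imwrite("pics/w1z.png",cv2.resize(np.clip(im[95:265,260:380]*1.8,0,255).astype(np.uint8),None,fx=3.5,fy=3.5))
th=1.802;print("handle pred px",proj("wrist",[.4626,-.3031,.118],c))
E
```

```text
[[ 0.4531 -0.263   0.118 ]] [[ 0.4456 -0.2273  0.065 ]] [[ 0.4776 -0.3679  0.051 ]]
160 [311] [344] 16
166 [309] [344] 19
172 [309] [326] 18
178 [309] [326] 18
184 [309] [325] 17
190 [309] [325] 17
196 [309] [325] 17
202 [309] [325] 17
208 [309] [325] 17
214 [309] [325] 17
220 [310] [332] 23
226 [310] [324] 15
232 [310] [324] 14
238 [307] [326] 20
244 [307] [327] 21
250 [307] [327] 19
256 [307] [327] 21
handle pred px [[317.102 208.492]]
```

View pics/w1z.png

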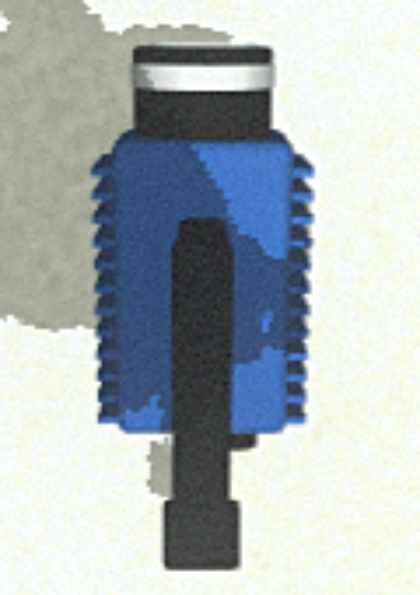

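```bash
python3 - <<'E'
from h import *
move([.4612,-.2975,.094],1.802-np.pi/2)
E
```

```text
t 1.57 tcp [ 0.4624 -0.3007  0.2162] F [-0.0763 -0.7781  0.114 ] gap 85.1 MOVE [-0.1123  4.0748 -0.0134] twist -0.004340790450752234
```

Request:
apply_moves(motion=[[60, -0.1, 1.0, 0, 0], [60, -0.1, 2.3, 0, 0], [60, -0.1, 3.3, 0, 0], [60, -0.1, 3.9, 0, 0], [50, -0.1, 4.05, 0, 0], [25, -0.1, 4.05, 0, 0], [5, -0.1, 4.05, 0, 0], [5, -0.1, 4.05, 0, 0], [5, -0.1, 4.05, 0, 0], [5, -0.1, 4.05, 0, 0], [5, -0.1, 4.05, 0, 0]], squeeze=100)

```text
t: 2.95
tcp_pos: [0.4625, -0.2977, 0.096]
tool_rot: [0.555, -0.438, 0.439, -0.554]
force: [-1.9, -0.8, 5.3]
finger_gap: 0.14
```

```bash
python3 - <<'E'
from h import *
move([.4612,-.2975,.25],1.802-np.pi/2)
for n in("wrist","side"): cv2.imwrite(f"pics/{n}2.png",manip.snapshot(n)[:,:,::-1])
E
```

```text
t 2.95 tcp [ 0.4625 -0.2977  0.096 ] F [-1.8558 -0.8295  5.2907] gap 11.9 MOVE [-0.0068 -5.134  -0.0388] twist 0.008414595991735434
```

View pics/wrist2.png

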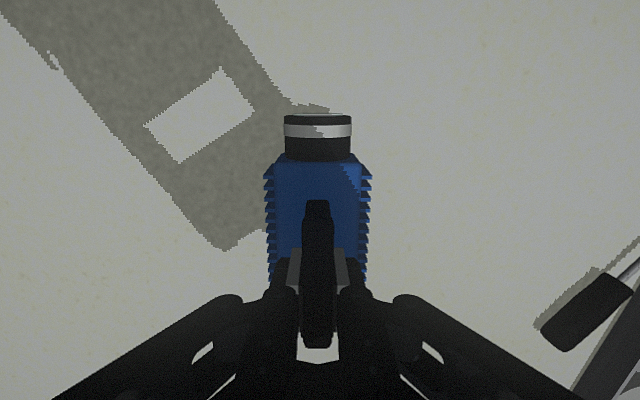

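View pics/side2.png

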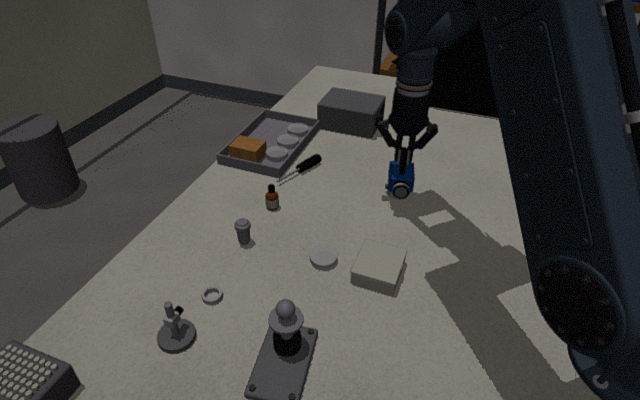

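Request:
apply_moves(motion=[[5, 0, -0.4, 0, 0], [5, 0, -1.2, 0, 0], [5, 0, -2.4, 0, 0], [5, 0, -3.8, 0, 0], [5, 0, -5, 0, 0], [5, 0, -6, 0, 0], [5, 0, -6.6, 0, 0], [5, 0, -6.8, 0, 0], [5, 0, -6.8, 0, 0], [5, 0, -6.8, 0, 0]])

```text
t: 4.3
tcp_pos: [0.4616, -0.2964, 0.2974]
tool_rot: [-0.554, 0.44, -0.438, 0.555]
force: [0.4, -0.3, -5.5]
finger_gap: 0.139
```

```bash
python3 - <<'E'
from h import *
move([.528,.196,.28],np.deg2rad(8.5))
cv2.imwrite(f"pics/side3.png",manip.snapshot("side")[:,:,::-1])
E
```

```text
t 4.3 tcp [ 0.4616 -0.2964  0.2974] F [ 0.3863 -0.2671 -5.4695] gap 11.9 MOVE [-15.4591   0.6131   5.9352] twist 0.4818359499433805
```

View pics/side3.png

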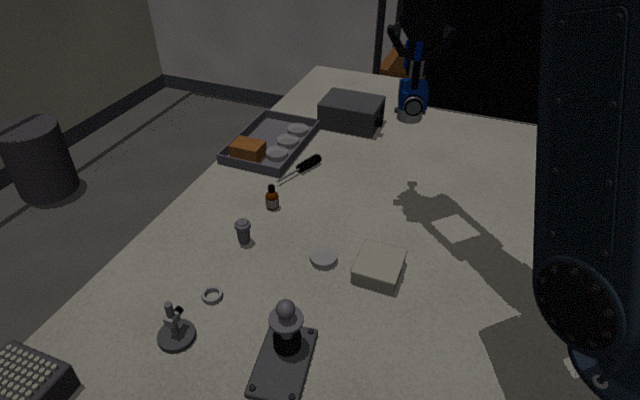

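Request:
apply_moves(motion=[[5, -0.6, 0, 0.2, 0], [5, -1.8, 0, 0.7, 0], [5, -3.2, 0, 1.2, 0.1], [5, -4.8, 0, 1.8, 0.1], [5, -6.5, 0, 2.5, 0.2], [5, -8.2, 0, 3.1, 0.3], [5, -9.9, 0, 3.8, 0.3], [5, -11.6, 0, 4.5, 0.4], [5, -13.2, 0, 5.1, 0.5], [5, -14.4, 0, 5.5, 0.5], [5, -15.2, 0, 5.8, 0.5], [5, -15.4, 0, 5.9, 0.5]])

```text
t: 5.85
tcp_pos: [0.5268, 0.1957, 0.2983]
tool_rot: [0.536, -0.462, 0.461, -0.535]
force: [0.1, -0.0, -6.5]
finger_gap: 0.14
```

Request:
apply_moves(motion=[[5, 0, 0, 0, 0], [5, 0, 0, 0, 0], [5, 0, 0, 0, 0]])

```text
t: 6.22
tcp_pos: [0.528, 0.1923, 0.2988]
tool_rot: [0.535, -0.463, 0.463, -0.534]
force: [-0.8, 0.2, -5.3]
finger_gap: 0.141
```

```bash
python3 - <<'E'
from h import *
move([.528,.196,.25],np.deg2rad(8.5))
for n in("top","side","wrist"): cv2.imwrite(f"pics/{n}4.png",manip.snapshot(n)[:,:,::-1])
t=cv2.imread("pics/top4.png");s=cv2.imread("pics/side4.png")
z=np.zeros((500,800,3),np.uint8)
z[:320,:400]=cv2.resize(t[170:250,160:260],None,fx=4,fy=4,interpolation=2)
a=cv2.resize(s[210:360,220:353],None,fx=3,fy=3,interpolation=2);z[:450,400:799]=a
cv2.imwrite("pics/z4.png",np.clip(z*1.5,0,255).astype(np.uint8))
E
```

```text
t 6.22 tcp [0.528  0.1923 0.2988] F [-0.7689  0.212  -5.2638] gap 12.0 MOVE [-0.1214  1.6272  0.0172] twist -0.02659301512020142
```

View pics/z4.png

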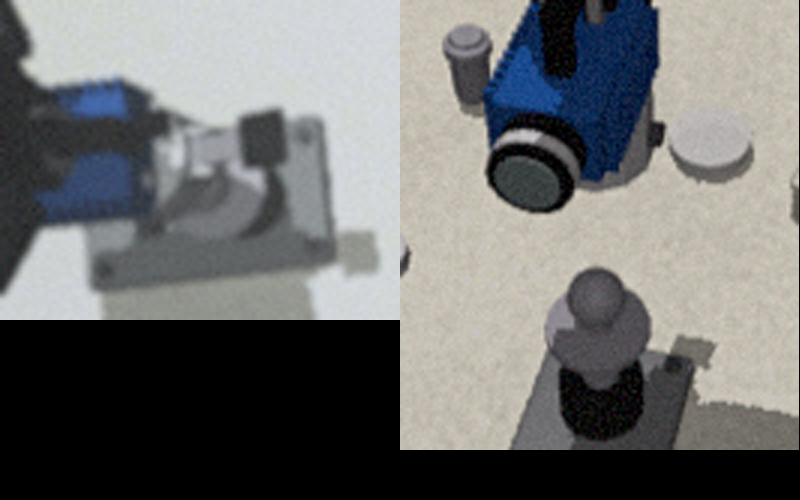

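View pics/side4.png

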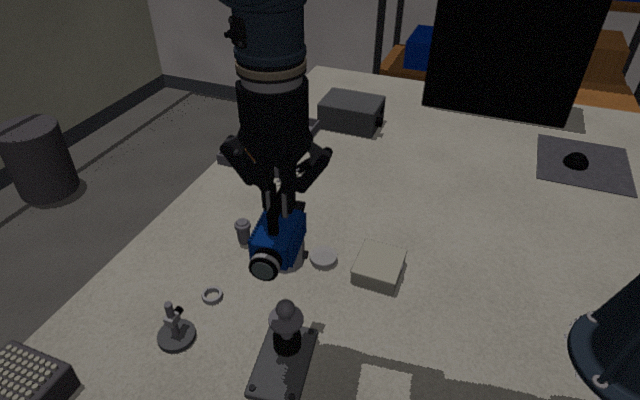

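View pics/wrist4.png

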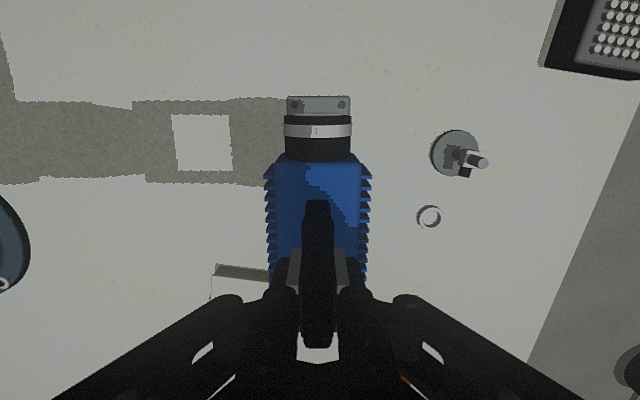

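```bash
python3 - <<'E'
from h import *
s=manip.sense();T=s["tcp_pos"];M=R.from_quat(s["tool_rot"]).as_matrix()
w=cal("wrist");zt=T[2]+.022
P=onz("wrist",[[317,200],[317,347]],zt,w);print(P,(P-T)@M,np.linalg.norm(P[0]-P[1]))
L=onz("wrist",[[317.5,115]],T[2]-.096+.085,w);print("lens top",L,(L-T)@M)
# bench foot front edge & axis direction
Fp=onz("wrist",[[288,96],[348,96]],.014,w);print("foot front",Fp)
# lens centre from side on height plane
print("lens side",onz("side",[[264.8,267.2]],T[2]-.096+.065))
print("ball side",onz("side",[[285.7,309.3]],.106))
h=np.array([np.cos(np.deg2rad(98.5)),np.sin(np.deg2rad(98.5))]);print(T[:2]+75*h/1000)
print("predicted lens/ball px side",proj("side",[[*(T[:2]+.075*h),T[2]-.031],[.5293,.1837,.106],[.5303,.1844,.106]]))
E
```

```text
[[0.5217 0.2334 0.3209]
 [0.5321 0.1611 0.3209]] [[-0.0412 -0.022  -0.0005]
 [ 0.0318 -0.022  -0.0006]] 0.07304481968925049
lens top [[0.5173 0.2651 0.2879]] [[-0.0733  0.011  -0.0003]]
foot front [[0.4774 0.2747 0.014 ]
 [0.5544 0.2859 0.014 ]]
lens side [[0.5183 0.2577 0.2679]]
ball side [[0.5297 0.187  0.106 ]]
[0.5171 0.2668]
predicted lens/ball px side [[262.1866 272.749 ]
 [286.8686 307.7862]
 [286.0769 307.9301]]
```

```bash
python3 - <<'E'
from h import *
im=cv2.imread("pics/wrist4.png")
cv2.imwrite("pics/w4z.png",cv2.resize(np.clip(im[85:365,240:400].astype(int)*3,0,255).astype(np.uint8),None,fx=2.1,fy=2.1,interpolation=2))
E
```

```text
(no output)
```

View pics/w4z.png

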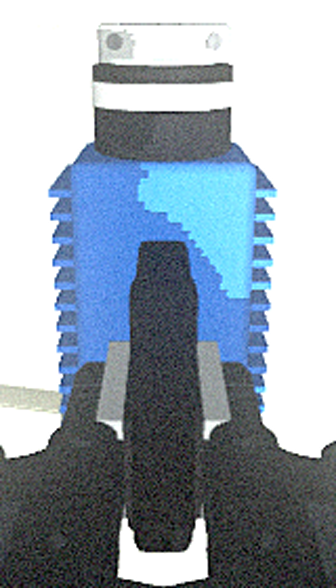

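```bash
python3 - <<'E'
from h import *
s=manip.sense();T=s["tcp_pos"];M=R.from_quat(s["tool_rot"]).as_matrix();w=cal("wrist")
for dz,px in((.022,[[317,200],[317,216],[317,222],[317,347]]),(.016,[[317,218],[317,347]]),(-.012,[[317,200],[317,156],[317,160]]),(-.011,[[317,115]])):
    P=onz("wrist",px,T[2]+dz,w);print(dz,((P-T)@M)[:,0])
E
```

```text
0.022 [-0.0412 -0.0343 -0.0317  0.0318]
0.016 [-0.0313  0.0373]
-0.012 [-0.0308 -0.0536 -0.0517]
-0.011 [-0.0733]
```

```bash
cat >> h.py <<'E'
def headpts(T,yaw,dx=0,dz=.096):
    h=np.array([np.cos(yaw),np.sin(yaw),0]);l=np.array([-h[1],h[0],0]);O=np.array(T)-h*(.012+dx);O[2]=T[2]-dz
    W=lambda p:O+h*p[0]/1000+l*p[1]/1000+np.array([0,0,p[2]/1000])
    return O,W
def overlay(n,img,W,x0,y0,x1,y1,k):
    a=np.linspace(0,2*np.pi,25);c=cal(n)
    z=cv2.resize(np.clip(img[y0:y1,x0:x1].astype(int)*1.6,0,255).astype(np.uint8),None,fx=k,fy=k,interpolation=2)
    sets=[[(26.5*np.cos(t),26.5*np.sin(t),0) for t in a],[(87,20*np.cos(t),65+20*np.sin(t)) for t in a],
      [(64,-28,84),(64,28,84),(-14,28,84),(-14,-28,84),(64,-28,84)],[(64,-28,46),(64,28,46),(-14,28,46),(-14,-28,46),(64,-28,46)],[(45,-7,118),(45,7,118),(-21,7,118),(-21,-7,118),(45,-7,118)]]
    for q,col in zip(sets,[(0,0,255),(0,255,0),(0,255,255),(255,0,255),(255,255,0)]):
        p=(proj(n,[W(v) for v in q],c)-[x0,y0]+.5)*k
        cv2.polylines(z,[p.astype(np.int32)],False,col,1)
    return z
E
python3 - <<'E'
from h import *
s=manip.sense();O,W=headpts(s["tcp_pos"],np.deg2rad(98.4));print(O)
im=cv2.imread("pics/side4.png");cv2.imwrite("pics/o4.png",overlay("side",im,W,220,190,340,290,6))
im=cv2.imread("pics/top4.png");cv2.imwrite("pics/o4t.png",overlay("top",im,W,140,170,270,260,6))
E
```

```text
[0.5299 0.1808 0.2029]
```

View pics/o4.png

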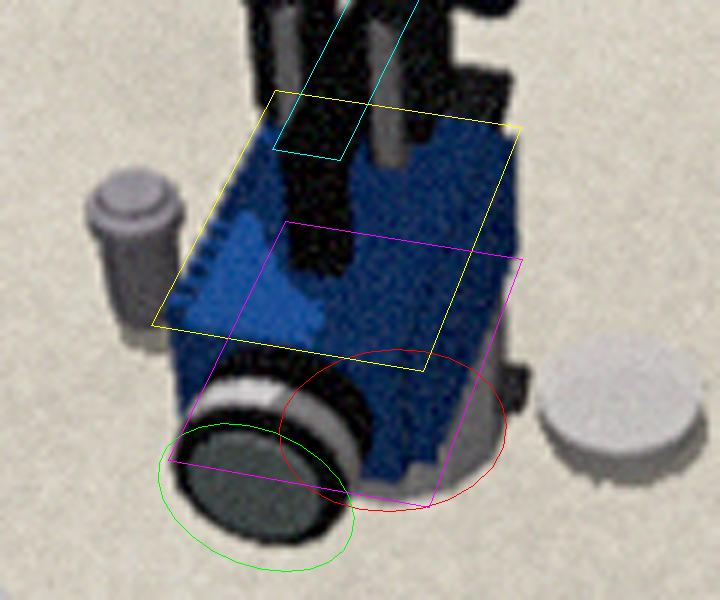

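View pics/o4t.png

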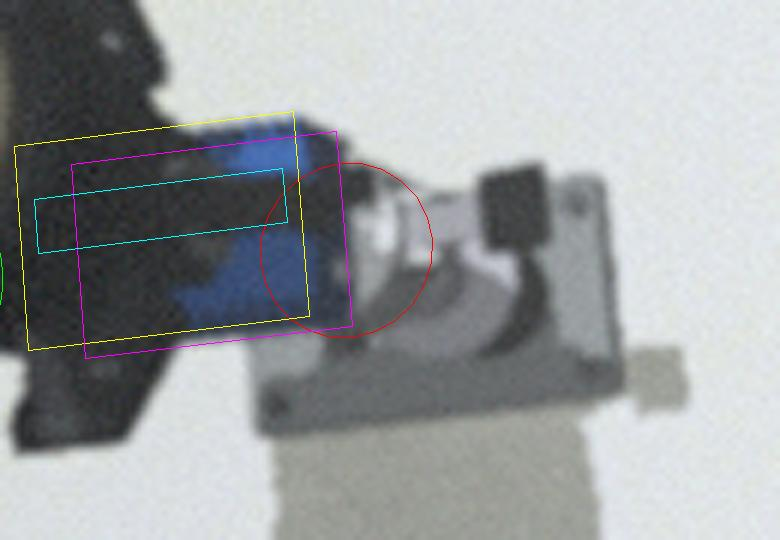

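```bash
python3 - <<'E'
from h import *
s=manip.sense();print(R.from_quat(s["tool_rot"]).as_matrix())
O,W=headpts([.4625,-.2977,.096],1.802);print(O)
im=cv2.imread("pics/side0.png");a=overlay("side",im,W,370,140,430,215,7)
im=cv2.imread("pics/top0.png");b=overlay("top",im,W,400,235,490,280,5)
z=np.zeros((530,880,3),np.uint8);z[:525,:420]=a;z[:225,425:875]=b;cv2.imwrite("pics/o0.png",z[:,:])
E
```

```text
[[ 0.1436 -0.      0.9896]
 [-0.9896 -0.0001  0.1436]
 [ 0.0001 -1.     -0.0001]]
[ 0.4652 -0.3094  0.    ]
```

View pics/o0.png

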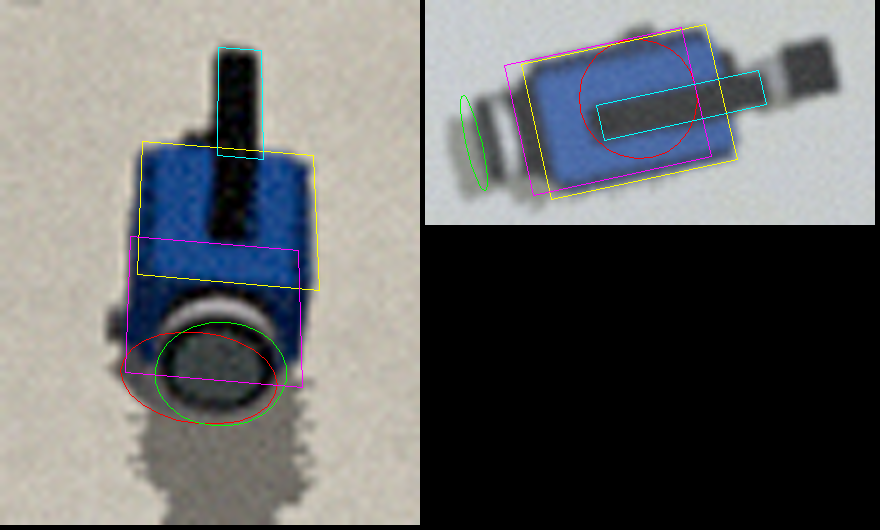

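```bash
python3 - <<'E'
from h import *
move([.528,.196,.25],np.deg2rad(8.5)); s=manip.sense();print(s["qd"])
a=cv2.imread("pics/wrist2.png").astype(np.float32).mean(2);b=cv2.imread("pics/wrist4.png").astype(np.float32).mean(2)
for (x0,y0,x1,y1) in((275,110,360,160),(262,165,300,275),(340,165,375,275),(300,198,335,235),(300,330,335,352)):
    print(cv2.phaseCorrelate(a[y0:y1,x0:x1].copy(),b[y0:y1,x0:x1].copy()))
E
```

```text
t 6.38 tcp [0.5282 0.1927 0.2989] F [ 1.1039  0.2845 -6.1181] gap 11.9 MOVE [-0.1113  1.6286  0.0107] twist -0.024142858589828092
[ 0.0042  0.0005 -0.0031  0.002   0.0011 -0.0014]
((0.1040312707477753, -0.21974310902642102), 0.8754145552317302)
((0.13521775632906596, -0.12457585299798524), 0.6851308290163676)
((-0.0441799344180005, -0.11321730962575316), 0.9346316885065149)
((0.15418555567161008, -0.2690527577952153), 0.8605114070077737)
((0.15089814639981824, -0.2504213399207824), 0.9981827404763963)
```

```bash
python3 - <<'E'
from h import *
s=manip.sense()
for dx,dz in((0,.096),(.0025,.096),(.005,.096),(.0025,.093)):
    O,W=headpts(s["tcp_pos"],np.deg2rad(98.4),dx,dz);print(dx,dz,proj("side",[W((87,0,65)),W((26.5*.6,26.5*.8,0))]),proj("top",[W((-14,-28,84)),W((-14,28,84)),W((-26.5,0,0))]))
O,W=headpts(s["tcp_pos"],np.deg2rad(98.4),.0025)
im=cv2.imread("pics/side4.png");cv2.imwrite("pics/o4.png",overlay("side",im,W,220,190,340,290,6))
im=cv2.imread("pics/top4.png");cv2.imwrite("pics/o4t.png",overlay("top",im,W,140,170,270,260,6))
E
```

```text
0 0.096 [[262.0797 272.7298]
 [296.7037 271.5202]] [[188.3669 188.1314]
 [191.1149 222.2875]
 [211.5694 209.4424]]
0.0025 0.096 [[262.762  271.2059]
 [297.182  270.2183]] [[189.8685 187.9435]
 [192.6321 222.1039]
 [212.9291 209.2762]]
0.005 0.096 [[263.4394 269.693 ]
 [297.6573 268.9243]] [[191.3709 187.7556]
 [194.1502 221.9203]
 [214.2894 209.1101]]
0.0025 0.093 [[262.5955 269.4039]
 [297.1381 268.6718]] [[189.2702 187.6672]
 [192.0382 221.968 ]
 [212.4747 209.1071]]
```

View pics/o4.png

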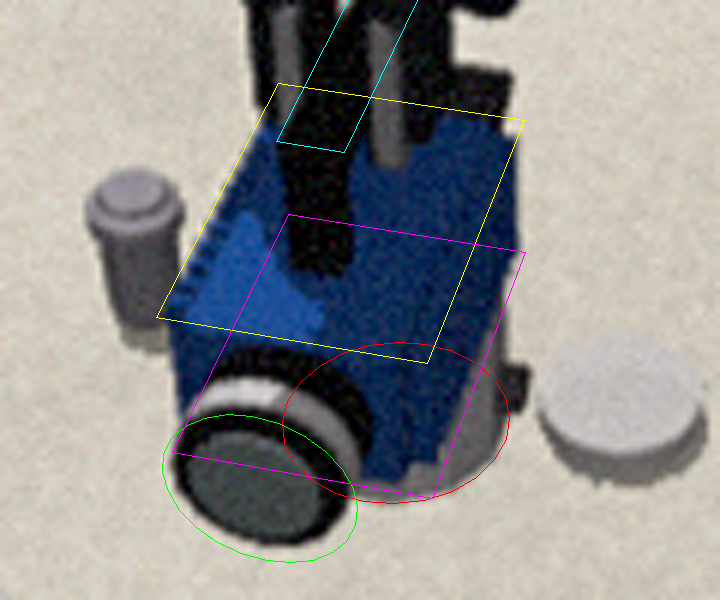

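View pics/o4t.png

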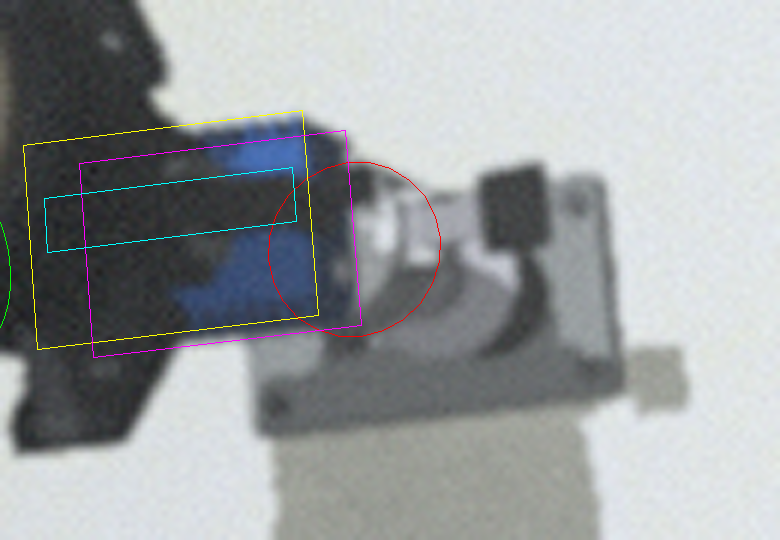

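Request:
apply_moves(motion=[[5, -0.1, 0.4, 0, 0], [5, -0.2, 1.0, 0, 0], [5, -0.2, 1.6, 0, 0], [5, -0.2, 2.1, 0, 0], [5, -0.2, 2.4, 0, 0], [5, -0.2, 2.5, 0, 0], [5, -0.2, 2.5, 0, 0], [5, -0.2, 2.5, 0, 0]])

```text
t: 7.38
tcp_pos: [0.5277, 0.1993, 0.2245]
tool_rot: [-0.535, 0.462, -0.463, 0.535]
force: [1.1, -0.1, -6.2]
finger_gap: 0.142
```

```bash
python3 - <<'E'
from h import *
move([.5277,.1985,.224],np.deg2rad(8.5));s=manip.sense()
for n in("top","side"): cv2.imwrite(f"pics/{n}5.png",manip.snapshot(n)[:,:,::-1])
O,W=headpts(s["tcp_pos"],np.deg2rad(98.4),.0025);print(O)
im=cv2.imread("pics/side5.png");cv2.imwrite("pics/o5.png",overlay("side",im,W,240,250,350,350,6))
im=cv2.imread("pics/top5.png");cv2.imwrite("pics/o5t.png",overlay("top",im,W,140,170,270,260,6))
E
```

```text
t 7.38 tcp [0.5277 0.1993 0.2245] F [ 1.1135 -0.0651 -6.1996] gap 12.1 MOVE [ 0.0273  0.0152 -0.0041] twist -0.018001192863286743
[0.5298 0.185  0.1285]
```

View pics/o5.png

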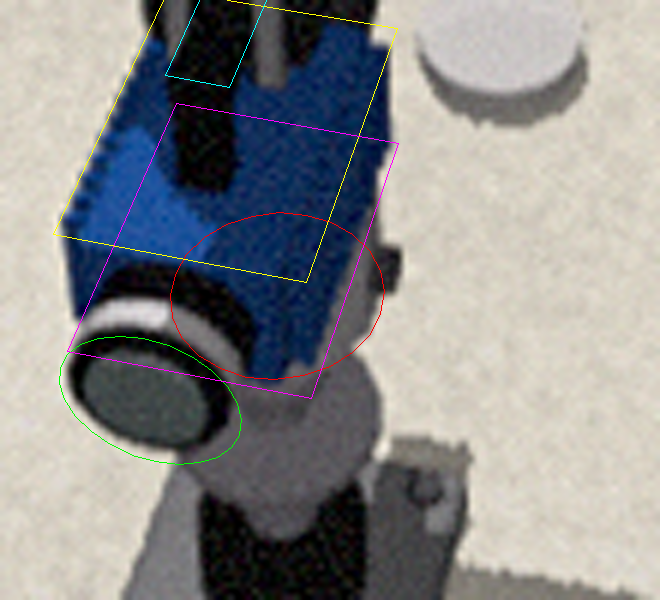

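View pics/o5t.png

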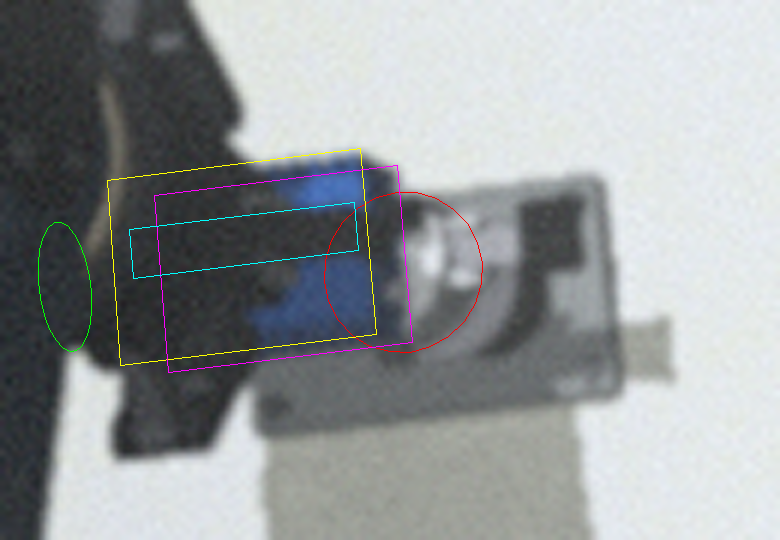

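```bash
python3 - <<'E'
from h import *
for p in ([.5298,.185],[.5298,.182],[.5278,.185]): print(p,(proj("side",[[*p,.085],[*p,.106],[*p,.1285]])-[240,250]+.5)*6,(proj("top",[[*p,.085],[*p,.106]])-[140,170]+.5)*6)
im=cv2.imread("pics/side0.png")
g=cv2.resize(im[290:345,255:320],None,fx=10,fy=10,interpolation=2);cv2.imwrite("pics/b0.png",np.clip(g*1.6,0,255).astype(np.uint8))
im=cv2.imread("pics/top0.png")
g=cv2.resize(im[195:245,190:240],None,fx=10,fy=10,interpolation=2);cv2.imwrite("pics/b0t.png",np.clip(g*1.6,0,255).astype(np.uint8))
E
```

```text
[0.5298, 0.185] [[283.0559 406.232 ]
 [280.2729 352.9206]
 [277.1756 293.6423]] [[439.0561 283.3207]
 [422.079  278.0566]]
[0.5298, 0.182] [[287.8895 397.4845]
 [285.2016 344.1866]
 [282.2104 284.9299]] [[447.602  283.5526]
 [430.8178 278.2933]]
[0.5278, 0.185] [[290.141  408.5956]
 [287.4831 355.2807]
 [284.525  295.9966]] [[438.7274 289.0932]
 [421.7378 283.9623]]
```

View pics/b0.png

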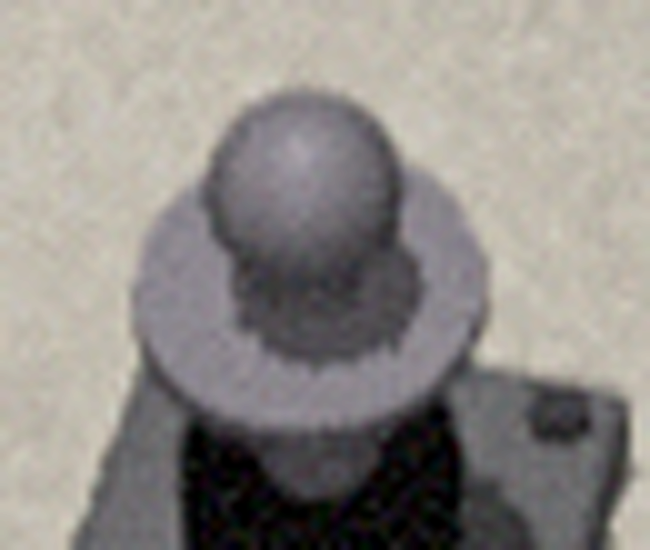

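View pics/b0t.png

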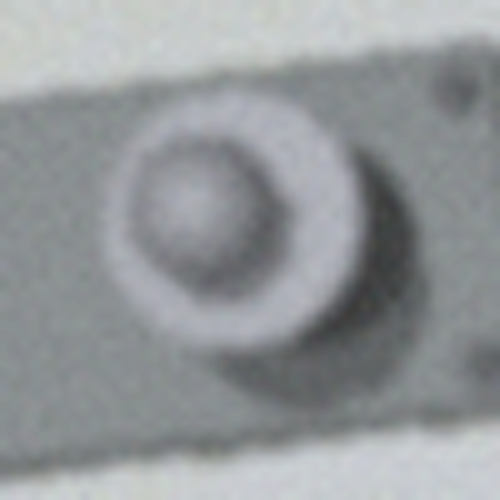

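```bash
python3 - <<'E'
from h import *
print(onz("side",[[284.8,307.8]],.106),onz("side",[[285.5,318.5]],.085),onz("top",[[210.5,216]],.106),onz("top",[[212.9,216.2]],.085),tri("top",(210.5,216),"side",(284.8,307.8)))
E
```

```text
[[0.5322 0.1849 0.106 ]] [[0.5305 0.1879 0.085 ]] [[0.5295 0.1836 0.106 ]] [[0.5309 0.1846 0.085 ]] [0.531  0.1843 0.1055]
```

Request:
apply_moves(motion=[[5, 0, 0.15, 0, 0], [5, 0, 0.3, 0, 0], [5, 0, 0.4, 0, 0], [5, 0, 0.5, 0, 0], [5, 0, 0.5, 0, 0]])

```text
t: 8.1
tcp_pos: [0.527, 0.1992, 0.2084]
tool_rot: [0.535, -0.463, 0.462, -0.535]
force: [0.1, -0.4, -5.8]
finger_gap: 0.14
```

Request:
apply_moves(motion=[[5, 0, 0.1, 0, 0], [5, 0, 0.2, 0, 0], [5, 0, 0.3, 0, 0], [5, 0, 0.3, 0, 0]])

```text
t: 8.6
tcp_pos: [0.5272, 0.1992, 0.1995]
tool_rot: [0.535, -0.463, 0.462, -0.535]
force: [-0.5, 0.4, -6.5]
finger_gap: 0.139
```

Request:
apply_moves(motion=[[5, 0, 0.1, 0, 0], [5, 0, 0.2, 0, 0], [5, 0, 0.3, 0, 0], [5, 0, 0.3, 0, 0]])

```text
t: 9.1
tcp_pos: [0.528, 0.1993, 0.1912]
tool_rot: [-0.534, 0.462, -0.463, 0.535]
force: [0.3, 0.4, -1.3]
finger_gap: 0.139
```

Request:
apply_moves(motion=[[5, 0, 0.05, 0, 0], [5, 0, 0.1, 0, 0], [5, 0, 0.1, 0, 0]])

```text
t: 9.48
tcp_pos: [0.5279, 0.1993, 0.1884]
tool_rot: [-0.534, 0.462, -0.463, 0.535]
force: [1.5, -0.2, 1.7]
finger_gap: 0.137
```

Request:
apply_moves(motion=[[5, 0, 0.05, 0, 0], [5, 0, 0.1, 0, 0], [5, 0, 0.1, 0, 0]])

```text
t: 9.85
tcp_pos: [0.5279, 0.1992, 0.1852]
tool_rot: [-0.535, 0.462, -0.463, 0.535]
force: [1.5, 0.4, 4.3]
finger_gap: 0.137
```

Request:
apply_moves(motion=[[5, 0, 0.05, 0, 0], [5, 0, 0.1, 0, 0], [5, 0, 0.1, 0, 0]])

```text
t: 10.22
tcp_pos: [0.5278, 0.199, 0.1822]
tool_rot: [-0.535, 0.462, -0.463, 0.535]
force: [1.6, -0.2, 4.6]
finger_gap: 0.143
```

Request:
apply_moves(motion=[[5, 0, 0.05, 0, 0], [5, 0, 0.1, 0, 0], [5, 0, 0.1, 0, 0]])

```text
t: 10.6
tcp_pos: [0.528, 0.1991, 0.1798]
tool_rot: [-0.535, 0.462, -0.463, 0.535]
force: [0.3, -1.3, 8.3]
finger_gap: 0.137
```

Request:
apply_moves(motion=[[5, 0, 0.05, 0, 0], [5, 0, 0.05, 0, 0]])

```text
t: 10.85
tcp_pos: [0.5281, 0.1991, 0.1786]
tool_rot: [-0.534, 0.462, -0.463, 0.536]
force: [-0.1, 0.9, 10.1]
finger_gap: 0.14
```

Request:
apply_moves(motion=[[5, 0, 0.05, 0, 0], [5, 0, 0.05, 0, 0], [5, 0, 0.05, 0, 0]])

```text
t: 11.22
tcp_pos: [0.528, 0.1988, 0.1757]
tool_rot: [-0.535, 0.462, -0.463, 0.535]
force: [4.3, -2.1, 2.4]
finger_gap: 0.137
```

Request:
apply_moves(motion=[[5, 0, 0.05, 0, 0], [5, 0, 0.1, 0, 0], [5, 0, 0.1, 0, 0]])

```text
t: 11.6
tcp_pos: [0.528, 0.199, 0.1732]
tool_rot: [-0.535, 0.462, -0.463, 0.535]
force: [3.3, -1.9, 5.5]
finger_gap: 0.139
```

Request:
apply_moves(motion=[[5, 0, 0.05, 0, 0], [5, 0, 0.07, 0, 0], [5, 0, 0.07, 0, 0]])

```text
t: 11.98
tcp_pos: [0.5281, 0.199, 0.1716]
tool_rot: [-0.535, 0.462, -0.463, 0.535]
force: [3.4, -2.7, 8.3]
finger_gap: 0.139
```

Request:
apply_moves(motion=[[5, 0, 0.05, 0, 0], [5, 0, 0.08, 0, 0], [5, 0, 0.08, 0, 0]])

```text
t: 12.35
tcp_pos: [0.5281, 0.199, 0.1697]
tool_rot: [-0.535, 0.462, -0.463, 0.535]
force: [2.0, -2.7, 10.7]
finger_gap: 0.135
```

```bash
python3 - <<'E'
from h import *
for i in range(2):
    s=manip.sense();print(s["t"],s["tcp_pos"],s["force"]);cv2.imwrite(f"pics/side6.png",manip.snapshot("side")[:,:,::-1])
im=cv2.imread("pics/side6.png");cv2.imwrite("pics/s6.png",np.clip(cv2.resize(im[250:370,230:350],None,fx=5,fy=5,interpolation=2)*1.5,0,255).astype(np.uint8))
E
```

```text
12.35 [0.5281 0.199  0.1697] [ 1.9657 -2.7434 10.6918]
12.4 [0.5281 0.199  0.1698] [ 2.4768 -3.1156 11.2267]
```

View pics/s6.png

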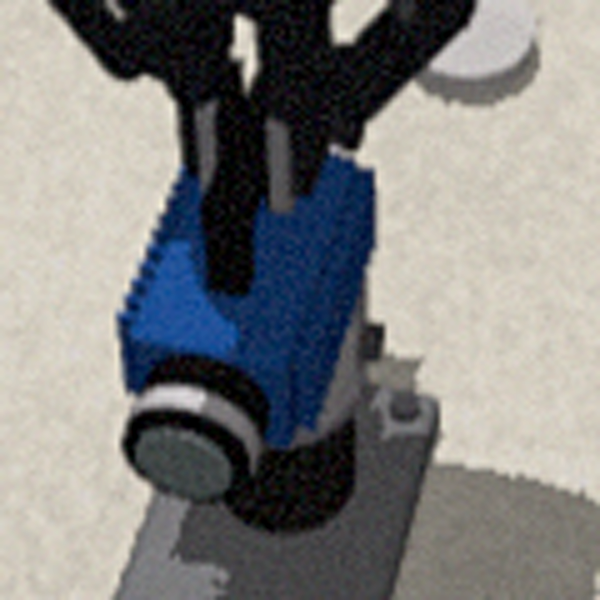

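Request:
apply_moves(motion=[[5, 0, 0.05, 0, 0], [5, 0, 0.09, 0, 0], [5, 0, 0.09, 0, 0], [5, 0, 0.09, 0, 0]])

```text
t: 12.95
tcp_pos: [0.5283, 0.199, 0.1677]
tool_rot: [-0.534, 0.461, -0.463, 0.536]
force: [0.8, -3.1, 13.9]
finger_gap: 0.135
```

Request:
apply_moves(motion=[[5, 0, 0.03, 0, 0], [5, 0, 0.04, 0, 0], [5, 0, 0.04, 0, 0]])

```text
t: 13.32
tcp_pos: [0.5283, 0.199, 0.1667]
tool_rot: [-0.534, 0.461, -0.463, 0.536]
force: [1.5, -3.3, 15.4]
finger_gap: 0.141
```

Request:
apply_moves(motion=[[5, 0, -0.1, 0, 0], [5, 0, -0.2, 0, 0], [5, 0, -0.3, 0, 0], [5, 0, -0.33, 0, 0], [5, 0, -0.33, 0, 0]])

```text
t: 13.95
tcp_pos: [0.5278, 0.1991, 0.1744]
tool_rot: [-0.535, 0.462, -0.463, 0.535]
force: [4.4, -2.8, 4.5]
finger_gap: 0.137
```

Request:
apply_moves(motion=[[5, 0, -0.06, 0, 0], [5, 0, -0.1, 0, 0], [5, 0, -0.1, 0, 0]])

```text
t: 14.32
tcp_pos: [0.5276, 0.199, 0.1767]
tool_rot: [-0.535, 0.462, -0.463, 0.535]
force: [5.4, -3.8, 0.1]
finger_gap: 0.138
```

Request:
apply_moves(motion=[[20, 0, 0, 0, 0], [40, 0, 0, 0, 0], [50, 0, 0, 0, 0], [50, 0, 0, 0, 0], [50, 0, -0.5, 0, 0], [50, 0, -1.5, 0, 0], [50, 0, -3, 0, 0], [50, 0, -4, 0, 0], [50, 0, -4, 0, 0], [50, 0, -4, 0, 0]], squeeze=40)

```text
t: 15.58
tcp_pos: [0.5265, 0.1991, 0.2971]
tool_rot: [0.535, -0.463, 0.462, -0.535]
force: [-0.1, -0.1, -1.4]
finger_gap: 0.579
```

```bash
python3 - <<'E'
from h import *
move([.5277,.1985,.28],np.deg2rad(8.5));s=manip.sense()
w=cal("wrist");np.savez("w7.npz",K=w[0],D=w[1],E=w[2])
for n in("wrist","top","side"): cv2.imwrite(f"pics/{n}7.png",manip.snapshot(n)[:,:,::-1])
O,W=headpts([.5278,.199,.177],np.deg2rad(98.4),.0025)
cv2.imwrite("pics/o7.png",overlay("side",cv2.imread("pics/side7.png"),W,240,260,350,360,6))
E
```

```text
t 15.57 tcp [0.5265 0.1991 0.2971] F [-0.0982 -0.1021 -1.4486] gap 49.5 MOVE [0.0265 0.5699 0.0357] twist -0.018446218014142507
```

View pics/o7.png

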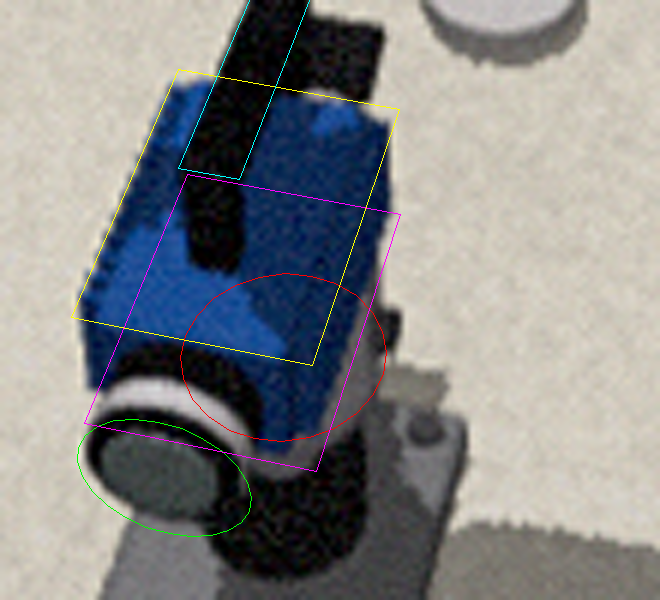

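View pics/wrist7.png

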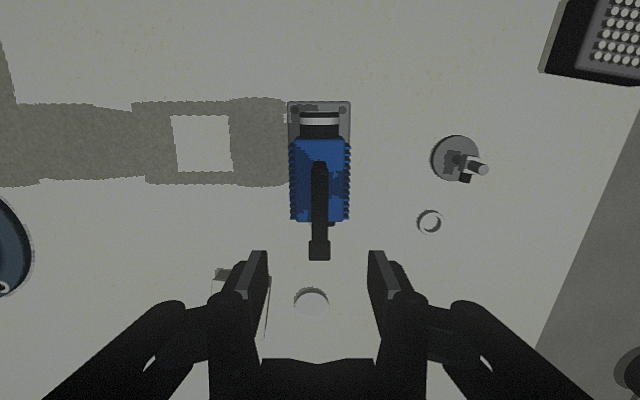

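View pics/top7.png

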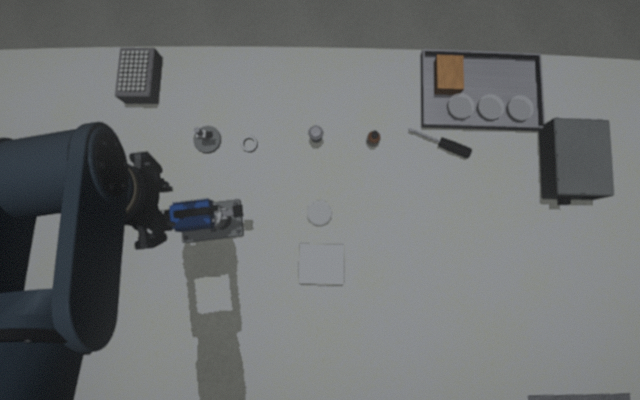

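```bash
python3 - <<'E'
from h import *
z=np.load("w7.npz");c=(z["K"],z["D"],z["E"])
im=cv2.imread("pics/wrist7.png")
cv2.imwrite("pics/w7z.png",cv2.resize(np.clip(im[95:270,260:380].astype(int)*3,0,255).astype(np.uint8),None,fx=3.4,fy=3.4,interpolation=2))
P=onz("wrist",[[319.7,241],[319.5,259],[319.5,250]],.132,c);print(P)
t=cv2.imread("pics/top7.png");cv2.imwrite("pics/t7z.png",cv2.resize(np.clip(t[190:250,160:260].astype(int)*1.8,0,255).astype(np.uint8),None,fx=6,fy=6,interpolation=2))
h=np.array([np.cos(np.deg2rad(98.4)),np.sin(np.deg2rad(98.4))]);B=np.array([.5305,.1845])
print("pad pred",B-.059*h,"press",B-.070*h)
print(proj("top",[*(B-.059*h),.132]))
E
```

```text
[[0.5375 0.138  0.132 ]
 [0.5404 0.1167 0.132 ]
 [0.5388 0.1274 0.132 ]]
pad pred [0.5391 0.1261] press [0.5407 0.1153]
[[235.955  210.7551]]
```

View pics/w7z.png

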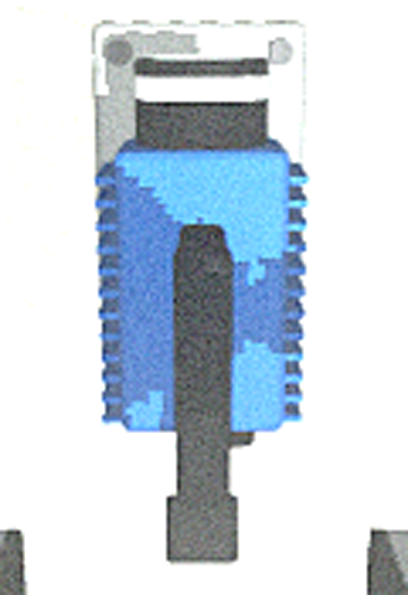

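View pics/t7z.png

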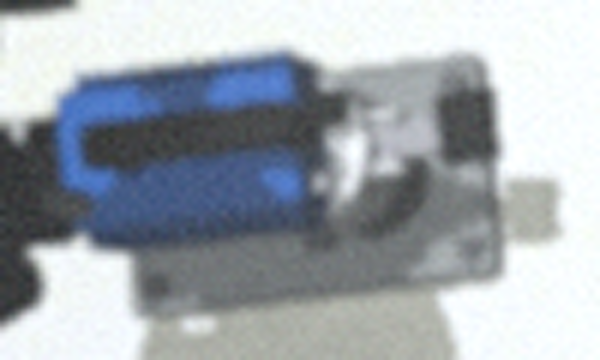

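```bash
python3 - <<'E'
from h import *
move([.5405,.1155,.155],np.deg2rad(8.4))
E
```

```text
t 15.72 tcp [0.5264 0.1991 0.296 ] F [-0.1155  0.0199 -0.6259] gap 49.8 MOVE [2.8252 4.6983 0.0775] twist -0.008257787844432507
```

Request:
apply_moves(motion=[[0, 1, 0, 0, 0], [0, 2.3, 0, 0.08, 0], [0, 2.83, 0.3, 0.08, 0], [0, 2.83, 1.5, 0.08, 0], [0, 2.83, 3, 0.08, 0], [0, 2.83, 4.2, 0.08, 0], [0, 2.83, 4.6, 0.08, 0], [0, 2.83, 4.7, 0.08, 0], [0, 2.83, 4.7, 0.08, 0]])

```text
t: 16.85
tcp_pos: [0.5427, 0.1158, 0.1572]
tool_rot: [-0.534, 0.462, -0.463, 0.535]
force: [-0.7, -1.0, -0.0]
finger_gap: 0.001
```

```bash
python3 - <<'E'
from h import *
move([.5405,.1155,.155],np.deg2rad(8.4))
for n in("wrist","side","top"): cv2.imwrite(f"pics/{n}8.png",manip.snapshot(n)[:,:,::-1])
s=cv2.imread("pics/side8.png");cv2.imwrite("pics/s8.png",np.clip(cv2.resize(s[200:350,220:400],None,fx=4,fy=4,interpolation=2)*1.7,0,255).astype(np.uint8))
E
```

```text
t 16.85 tcp [0.5427 0.1158 0.1572] F [-0.7462 -0.9684 -0.0176] gap 0.1 MOVE [-0.0023  0.0745 -0.0745] twist -0.007160009782115161
```

View pics/s8.png

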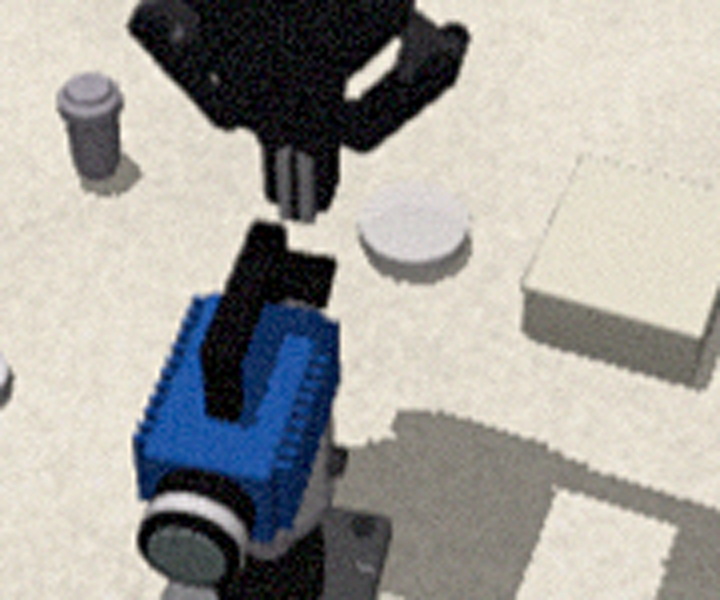

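View pics/wrist8.png

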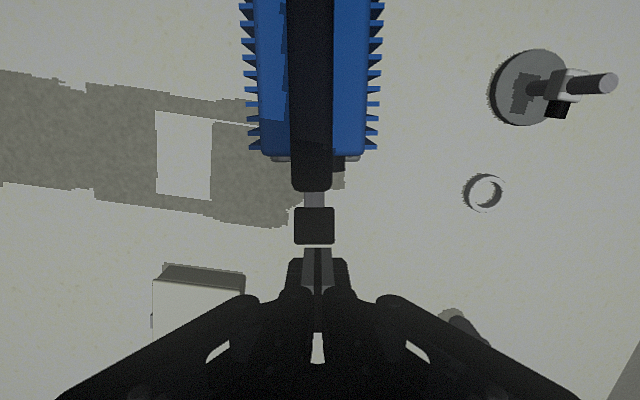

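```bash
python3 - <<'E'
from h import *
s=manip.sense();T=s["tcp_pos"];M=R.from_quat(s["tool_rot"]).as_matrix();w=cal("wrist")
P=np.vstack([onz("wrist",[[315,243]],.136,w),onz("wrist",[[315,207]],.127,w),onz("wrist",[[317,248]],T[2],w)])
print(P);print((P-T)@M*1000)
E
```

```text
[[0.5408 0.1174 0.136 ]
 [0.5381 0.1361 0.127 ]
 [0.5408 0.1248 0.1576]]
[[ -2.0514  21.6346  -1.7565]
 [-20.8905  30.6282  -1.7693]
 [ -9.3255  -0.0048  -0.5801]]
```

Request:
apply_moves(motion=[[0, -0.07, 0.2, -0.06, 0], [0, -0.07, 0.4, -0.06, 0], [0, -0.07, 0.6, -0.06, 0], [0, -0.07, 0.7, -0.06, 0], [0, -0.07, 0.7, -0.06, 0]])

```text
t: 17.62
tcp_pos: [0.5395, 0.1173, 0.135]
tool_rot: [0.535, -0.463, 0.462, -0.535]
force: [-0.2, -0.5, 1.1]
finger_gap: 0.003
```

Request:
apply_moves(motion=[[0, 0, 0.1, 0, 0], [0, 0, 0.2, 0, 0], [0, 0, 0.2, 0, 0]])

```text
t: 18.0
tcp_pos: [0.54, 0.1164, 0.1297]
tool_rot: [0.536, -0.462, 0.463, -0.535]
force: [-1.9, -3.3, 5.4]
finger_gap: -0.0
```

Request:
apply_moves(motion=[[0, 0, 0.1, 0, 0], [0, 0, 0.2, 0, 0], [0, 0, 0.2, 0, 0]])

```text
t: 18.38
tcp_pos: [0.5408, 0.1165, 0.1238]
tool_rot: [-0.535, 0.461, -0.463, 0.535]
force: [0.4, -3.0, 4.1]
finger_gap: -0.003
```

Request:
apply_moves(motion=[[0, 0, 0.1, 0, 0], [0, 0, 0.2, 0, 0], [0, 0, 0.2, 0, 0]])

```text
t: 18.75
tcp_pos: [0.5407, 0.1172, 0.1175]
tool_rot: [-0.534, 0.462, -0.463, 0.535]
force: [0.7, -1.9, 3.6]
finger_gap: -0.005
```

Request:
apply_moves(motion=[[0, 0, 0.1, 0, 0], [0, 0, 0.2, 0, 0], [0, 0, 0.2, 0, 0]])

```text
t: 19.12
tcp_pos: [0.5406, 0.1172, 0.1114]
tool_rot: [-0.535, 0.462, -0.463, 0.535]
force: [1.4, -4.1, 5.1]
finger_gap: -0.001
```

Request:
apply_moves(motion=[[0, 0, 0.06, 0, 0], [0, 0, 0.1, 0, 0], [0, 0, 0.1, 0, 0]])

```text
t: 19.5
tcp_pos: [0.5405, 0.117, 0.1084]
tool_rot: [-0.535, 0.462, -0.463, 0.535]
force: [2.3, -3.2, 4.5]
finger_gap: -0.002
```

Request:
apply_moves(motion=[[0, 0, 0.06, 0, 0], [0, 0, 0.1, 0, 0], [0, 0, 0.1, 0, 0]])

```text
t: 19.88
tcp_pos: [0.5406, 0.117, 0.1056]
tool_rot: [-0.535, 0.462, -0.463, 0.535]
force: [1.7, -4.7, 6.0]
finger_gap: 0.002
```

Request:
apply_moves(motion=[[0, 0, 0.05, 0, 0], [0, 0, 0.07, 0, 0], [0, 0, 0.07, 0, 0]])

```text
t: 20.25
tcp_pos: [0.5406, 0.117, 0.1039]
tool_rot: [-0.535, 0.462, -0.463, 0.535]
force: [0.7, -5.3, 8.5]
finger_gap: -0.0
```

Request:
apply_moves(motion=[[0, 0, 0.05, 0, 0], [0, 0, 0.08, 0, 0], [0, 0, 0.08, 0, 0]])

```text
t: 20.62
tcp_pos: [0.5407, 0.1169, 0.1019]
tool_rot: [-0.535, 0.462, -0.463, 0.535]
force: [0.3, -4.7, 11.2]
finger_gap: -0.003
```

Request:
apply_moves(motion=[[0, 0, -0.2, 0, 0], [0, 0, -0.5, 0, 0], [0, 0, -1.2, 0, 0], [0, 0, -2.5, 0, 0], [0, 0, -4, 0, 0], [0, 0, -5.5, 0, 0], [0, 0, -6, 0, 0], [0, 0, -6, 0, 0]])

```text
t: 21.62
tcp_pos: [0.5392, 0.1179, 0.2807]
tool_rot: [-0.535, 0.463, -0.462, 0.535]
force: [0.5, 1.8, -0.1]
finger_gap: -0.001
```

```bash
python3 - <<'E'
from h import *
move([.5405,.1155,.155],np.deg2rad(8.4))
w=cal("wrist");np.savez("w9.npz",K=w[0],D=w[1],E=w[2])
for n in("wrist","side","top"): cv2.imwrite(f"pics/{n}9.png",manip.snapshot(n)[:,:,::-1])
s=cv2.imread("pics/side9.png");cv2.imwrite("pics/s9.png",np.clip(cv2.resize(s[250:370,230:350],None,fx=5,fy=5,interpolation=2)*1.7,0,255).astype(np.uint8))
E
```

```text
t 21.62 tcp [0.5392 0.1179 0.2807] F [ 0.4546  1.8206 -0.1112] gap -0.1 MOVE [0.0883 4.1889 0.0317] twist -0.00626796432678246
```

View pics/s9.png

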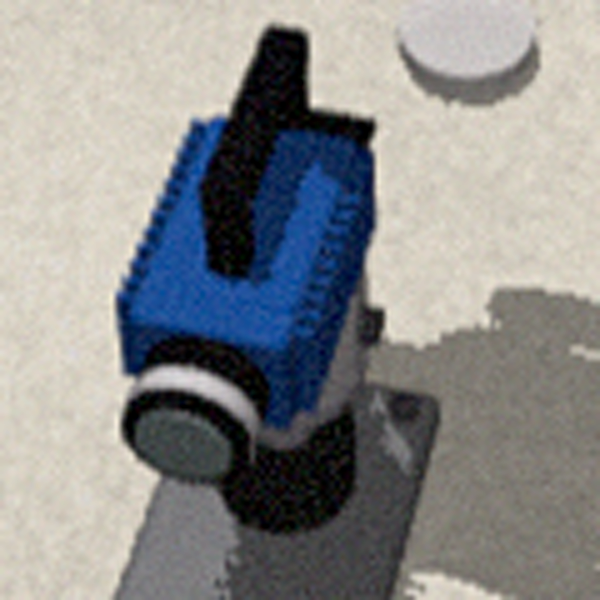

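View pics/wrist9.png

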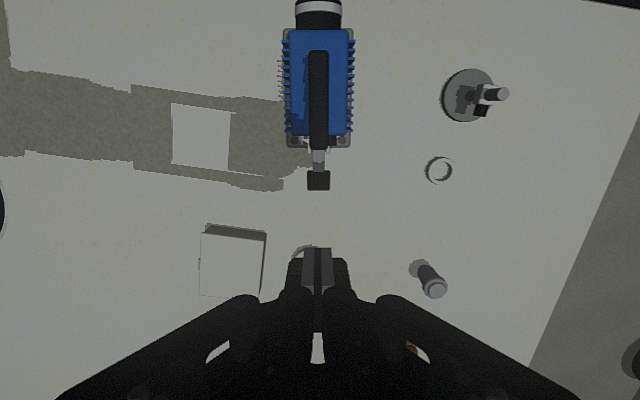

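View pics/top9.png

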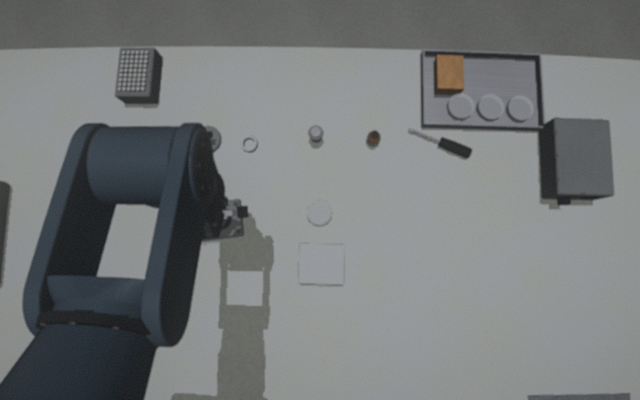

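```bash
python3 - <<'E'
from h import *
z=np.load("w9.npz");c=(z["K"],z["D"],z["E"])
B=np.array([.5305,.1845]);h=np.array([np.cos(np.deg2rad(98.4)),np.sin(np.deg2rad(98.4))])
P=onz("wrist",[[318.5,171],[318.5,180.5],[318.5,190]],.109,c);print([(p[:2]-B)@h*1000 for p in P])
Q=onz("wrist",[[318.5,150]],.199,c);print("bar rear",(Q[0][:2]-B)@h*1000)
# same-frame measures: lens & house in side7 vs side9
a=cv2.imread("pics/side7.png").astype(np.float32).mean(2);b=cv2.imread("pics/side9.png").astype(np.float32).mean(2)
for (x0,y0,x1,y1) in((250,325,285,352),(252,270,290,320)): print(cv2.phaseCorrelate(a[y0:y1,x0:x1].copy(),b[y0:y1,x0:x1].copy()))
im=cv2.imread("pics/wrist9.png");cv2.imwrite("pics/w9z.png",cv2.resize(np.clip(im[0:200,260:380].astype(int)*3,0,255).astype(np.uint8),None,fx=3,fy=3,interpolation=2))
E
```

```text
[np.float64(-53.9166823135592), np.float64(-63.88235848007455), np.float64(-74.03712071862758)]
bar rear -20.1297262337637
((0.07561762988452614, 0.5985592159134523), 0.9833910062970448)
((-0.09872051598283704, 0.1441555351144359), 0.9728495087623596)
```

View pics/w9z.png

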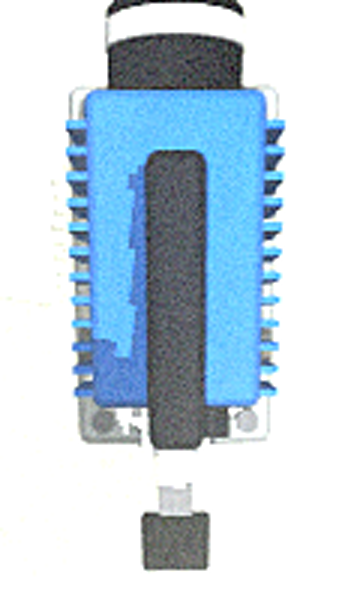

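```bash
python3 - <<'E'
from h import *
s=manip.sense();print(s["t"],s["force"]);print(manip.sign_off())
E
```

```text
21.775 [-0.1844  0.64    0.0161]
the job is handed in; nothing more can be done
None
```

I seated the lamp head on the ball, pressed the latch lever down to what reads as its stop, and handed the job in at 21.8 s of the 51 s. The arm was clear of everything at that point. The sign-off gives no verdict.

**Seating**
- I carried the lamp by its handle and lowered it over the ball with the lens out over the long foot.
- The catches gave way at about 16 N on the ball. I then pushed to about 21.4 N, which is roughly 14 mm of damper sink by both force and height, against the 17.2 mm limit.
- After the catches gave way, the rim height matched the collar's to within about 0.5 mm. That comes from force and height readings, because the collar cannot be seen under the socket.

**Latching**
- The lever moved at 4–6 N, then stopped, with only the damper giving under the last presses.
- I finished at about 11 N, roughly 12 mm of damper sink.
- The pad now lies flat, about 64 mm out from the ball axis, against 66 mm expected when latched. I could not measure the lever angle itself.

**Last pictures**
- In the last pictures the lamp stands upright on the stand.
- All the bystanders I could see are where they started. I compared these by eye only.

**What disagreed:** the side camera placed the carried lamp 4–7 mm off the wrist and top cameras. I averaged the estimates and used contact force as the check, and the ball entered the socket with no sideways load. After latching, the lens front is about 0.6 pixel lower in the side view than before, which is within about 1 mm.

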